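Lock the specimen plate of a microscope stage with a hex key

TASK

The microscope stage's specimen plate is loose. Take the orange T-handled hex key from its blue rack, seat it fully home in the hex socket of the stage's clamp screw, and only then use the key to turn the screw clockwise until it stops, with the red-tipped clamp arm over the green mark on the plate. Leave the key standing fully home in the screw and let go; move the clamp arm only by means of the key, and do not disturb the mouse, oil bottle, objective or slide box.

Things in the scene. Friction and masses are not known exactly. Their poses are not given: they have to be found in the camera images.
- key_bar (a point): Centre of the orange crossbar of the loose T-handled hex key (about 0.3 kg). Crossbar: 80 mm long (key x) x 16 mm thick (y) x 18 mm high (z, up). From its middle a steel hex shaft, 16 mm across flats, hangs down, tip 109 mm below this point; two of its flats face the key's +x and -x. A 24 mm collar lies just under the crossbar. It starts standing upright, loosely, in the rack.
- key_tip (a point): Centre of the end face of the hex key's shaft, 109 mm below the crossbar's centre; axes as key_bar. The last 2 mm above it are stepped down to 12 mm across flats.
- socket (a point): Mouth centre of the clamp screw's upward hex socket, 69.5 mm above the bench, in a round steel head of 38 mm diameter. 17 mm across flats, 18 mm deep; the top 5 mm flare out to 23 mm. The frame turns with the screw: x along the clamp arm; flats face +x and -x, so the key fits with its x at a multiple of 60 degrees to this x. The screw does not rise or sink.
- screw (a joint): Angle of the clamp screw, rad: grows clockwise seen from above; 0 fully open, stop at 1.4 (tight). It starts somewhere from 0 to 0.4. It turns stiffly (about 0.08 N m of friction) and stays where it is left.
- clamp_end (a point): Top face of the red round end of the clamp arm, 48 mm from the screw's axis along the arm (+x of the socket frame), 19 mm below the socket's mouth. The arm is a steel bar 18 mm wide and 8 mm thick that turns with the screw, just over the stage's top.
- rack: Blue block fixed to the bench, 75 x 65 x 55 mm high, origin at the centre of its underside. A 20 mm square hole, 45 mm deep, in the middle of its top holds the key, whose crossbar then is centred 119 mm above the bench.
- unit: Black microscope stage fixed to the bench, 40 mm high, aluminium plate in its top. Origin on the bench under the screw's axis; it spans -30 to +155 mm in x, +-65 mm in y (a drive knob to y = -95 mm). A green mark on the plate, towards +x of the screw, shows where the clamp arm lands; with the screw tight the arm points along the unit's +x.
- slides: Bystander: green slide box with white lid, 52 x 92 x 34 mm high, loose; origin at the centre of its underside.
- objective: Bystander: brass objective lens standing on the bench, 28 mm in diameter, 46 mm high, loose; origin at the centre of its underside.
- oil: Bystander: small amber bottle, 36 mm in diameter, 65 mm high, loose; origin at the centre of its underside.
- mouse: Bystander: black computer mouse, 100 x 58 x 31 mm high, loose; origin at the centre of its underside.
Not all that is in view belongs to the job. Of the things that look like the part that bears key_bar, the smaller one is meant.

How it is judged (in metres and radians):
On the way, in this order (a step that is already met when the one before it is completed fails the run):
1. the key's tip is at least 15 mm down the 18 mm socket, while the screw has hardly been turned (clamp arm's end within 18 mm of where it began) (z of key_tip in the frame of socket below -0.015 m and horizontal distance between key_tip and socket below 0.004 m and distance of clamp_end from where it was at the start of the episode below 0.018 m), for 0.2 s.
2. the screw is turned clockwise to its stop (1.25 rad or more) with the key still home (value of joint screw above 1.25 rad and z of key_tip in the frame of socket below -0.014 m and horizontal distance between key_tip and socket below 0.004 m), for 0.2 s.
At the end, for the whole second after the job is handed in: The screw is at its stop (joint at 1.25 rad or more), the key stands released and at rest in the socket, its tip at least 14 mm below the mouth and within 4 mm of the axis, leaning less than 0.25 rad (all of step 2 and angle between key_bar's own z axis and vertical below 0.25 rad and linear speed of key below 0.03 m/s); the robot touches nothing.
It fails at once if the robot pushes the screw or its clamp arm directly (over 3 N) instead of using the key (contact force between any of the fingers, the arm and screw above 3 N).
It fails at once if a bystander (slide box, objective, oil bottle, mouse) is moved more than 25 mm (distance of any of slides, objective, oil, mouse from where it was at the start of the episode above 0.025 m).
It also fails if it takes over 48 s, if anything falls off the work surface, if the arm or the gripper's body presses on something with over 40 N, if the wrist force passes 120 N, or if a joint passes its speed limit or range.

ROBOT

A 6-joint arm with a two-finger parallel gripper is mounted at the origin on the work surface. World frame = base frame: x ahead of the robot, y to its left, z up, the work surface at z = 0. Lengths are in mm, angles in rad, forces in N, time in s.
With the tool pointing down it reaches from about 325 to 775 mm from the base axis. Payload 5.5 kg.
Tool frame: the origin (TCP) lies between the finger pads; the fingertips stand 22 mm ahead of it and the grasp point (between the pads) lies 3 mm ahead of it; z points along the fingers, y is the line along which they close (so a half turn about z gives the same grasp; the last joint's range is limited). The gripper opens to 88 mm and grips with 3 to 60 N. Pads are 20 mm wide; open, the fingers measure 115 mm over their backs; the gripper's body (75 mm by 178 mm) begins 61 mm behind the grasp point.
Start: joints at [-1.29, 0.091, 1.231, -0, 1.82, -0.057], TCP at [198.847, -566.106, 244.631] pointing down, gripper open.
Joint ranges: [-2.87, 2.87], [-0.86, 2.18], [0.17, 2.46], [-1.51, 4.65], [0.06, 2.69], [-2.65, 2.65]. Speed limits (rad/s): [2.57, 2.57, 3.01, 3.14, 3.14, 3.14].

INTERFACE

Orientations are given as a unit quaternion [x, y, z, w].
In Python, from bench import robot, cams, order gives the robot as it stands.
- The arm moves only by the tool step_arm, never from a script. Its argument "rows" is a list of rows, each an object with "travel": the shift along the tool's x, y, z normalised to -1 to 1, where 1 is 120 mm, a list of three; "turn": the turn, a rotation vector about the tool's x, y, z normalised to -1 to 1, where 1 is 0.5 rad, a list of three. In form: [{"travel": [dx, dy, dz], "turn": [ax, ay, az]}, ...]. A call has 1 to 10 rows; each row is the pose to reach, as a shift and turn from the pose commanded when the call began, along the tool's axes at that moment; what a row does not reach only later rows make up. A row lasts 1/12 s, in which the tool goes at most 41.7 mm and 7.16 degrees, less where a joint would pass 70% of its speed; a pose out of reach is approached as far as the arm can. A call with a number of a shift or a turn outside -1 to 1 is refused whole. A call with a gripper value outside its range is refused whole. "jaw" is the gripper's target within -1 to 1 (shut at 1, half-way at 0, fully open at -1), set as the call begins (left out, the last holds). The fingers move at their own pace and stop on an object; "squeeze" is the grip in N (left out, the last holds). Time passes only in rows, so rows that repeat a pose let the fingers close. It gives the time, the measured TCP pose, the force, the opening and the grip force at its end, in the units of the state.
- robot.read_state(): the state, without advancing time (a new reading comes with each control period).
- cams.read_camera(name): name is "scene" or "top" or "wrist"; returns a dict with "pixels" (400x640x3 uint8, red, green, blue), "mtx" (3x3 intrinsics, pixels), "rvec" (rotation vector, rad) and "tvec" (3), from world to camera coordinates, as OpenCV has them. Camera axes: x right, y down, z forward; pixel columns grow to the right and rows downward; lengths in mm; the calibration is good to about 2 mm. The wrist camera is an equidistant fisheye: a pixel r from the principal point sees the ray r / f radians off the axis. A picture is of the moment at which its call begins. There is no depth.
- order.sign_off(): hands the job in; it is judged then, once.
The state is a dict: "t": time; "joints": joint angles; "joint_vel": joint speeds; "joint_torque": joint torques, N m; "ee_pos": TCP position; "eef_rot": TCP orientation; "wrist_force": force on the tool from outside, world axes, zero at the start; "wrist_torque": the same for the moment, N m; "grip_width": finger opening in mm; "grasp_force": force on a finger pad.
Only numpy, scipy, OpenCV 4.12 (cv2) and the standard library are available. Lean on these libraries where they do the work, as an engineer would, in place of code of your own. Each camera call takes 0.05 s, during which the arm holds its last target. There are 200 camera calls.

## Working session

There is one attempt and no reset: what is moved stays moved. The work goes in short steps, Python scripts to look and compute and a tool call to move; the robot and the scene stay as the last step left them, time stands still between calls to the robot, and variables do not carry over. Pictures are saved under pics/ and viewed, at most 10 in all, crops included, and the job is handed in when it is done.

Besides the shell and the picture viewer there is one more tool, called by a JSON object that holds its "api" and its "payload", one argument or row to a line. step_arm: Moves the arm, as the interface text tells. Its arguments: {"type":"object","properties":{"rows":{"type":"array","items":{"type":"object","properties":{"travel":{"type":"array","items":{"type":"number"}},"turn":{"type":"array","items":{"type":"number"}}}}},"jaw":{"type":"number"},"squeeze":{"type":"number"}},"required":["rows"]}

```bash
mkdir -p pics; ls; cat > h.py <<'E'
import numpy as np, cv2
from bench import robot, cams, order
def cam(n):
    c=cams.read_camera(n); c['R']=cv2.Rodrigues(np.array(c['rvec'],float))[0]; c['t']=np.array(c['tvec'],float).ravel(); c['K']=np.array(c['mtx'],float); c['n']=n; return c
def ray(c,uv):
    K=c['K']; x=(uv[0]-K[0,2])/K[0,0]; y=(uv[1]-K[1,2])/K[1,1]
    if c['n']=='wrist':
        r=np.hypot(x,y); s=np.sin(r)/r if r>1e-9 else 1; d=np.array([x*s,y*s,np.cos(r)])
    else: d=np.array([x,y,1.])
    return -c['R'].T@c['t'], c['R'].T@d
def onz(c,uv,z):
    o,d=ray(c,uv); return o+d*(z-o[2])/d[2]
def proj(c,P):
    p=c['R']@np.array(P,float)+c['t']; K=c['K']
    if c['n']=='wrist':
        a=np.arctan2(np.hypot(p[0],p[1]),p[2]); h=np.hypot(p[0],p[1])+1e-12; q=p[:2]/h*a
    else: q=p[:2]/p[2]
    return q*[K[0,0],K[1,1]]+K[:2,2]
def save(c,f,box=None,s=1):
    im=c['pixels'][:,:,::-1]
    if box: im=im[box[1]:box[3],box[0]:box[2]]
    cv2.imwrite('pics/'+f,cv2.resize(im,None,fx=s,fy=s,interpolation=cv2.INTER_CUBIC))
E
python3 - <<'E'
from h import *
t=cam('top'); s=cam('scene')
save(t,'top.png',None,1.25); save(s,'scene.png',None,1.25)
np.save('top.npy',t,allow_pickle=True);np.save('scene.npy',s,allow_pickle=True)
print(t['K'],-t['R'].T@t['t'],-s['R'].T@s['t']); print(robot.read_state())
E
```

```text
pics
[[425.10471559   0.         317.89706852]
 [  0.         425.10471559 200.24601502]
 [  0.           0.           1.        ]] [ 344.90592369    6.96473753 1321.05105527] [1064.63464513  769.88857038 1082.97055973]
{'t': 0.1, 'joints': array([-1.28966868e+00,  9.18071824e-02,  1.23177391e+00, -2.89870036e-05,
        1.81979463e+00, -5.67061603e-02]), 'joint_vel': array([ 0.00025691, -0.00123706, -0.00245609,  0.00155705, -0.00099124,
        0.00076052]), 'joint_torque': array([ 2.71897392e-03, -4.47859919e+01, -4.07569599e+01,  7.01631652e-02,
        2.84999690e-02, -1.15484959e-04]), 'ee_pos': array([ 198.7891959 , -565.87015425,  243.60100606]), 'eef_rot': array([ 9.85767636e-01,  1.68111190e-01, -1.13791344e-04, -8.84354958e-04]), 'wrist_force': array([-0.43432129,  0.57584171, -0.1416326 ]), 'wrist_torque': array([ 0.00619303,  0.01566832, -0.02472927]), 'grasp_force': 0.0, 'grip_width': 88.26888227416272}
```

View pics/top.png

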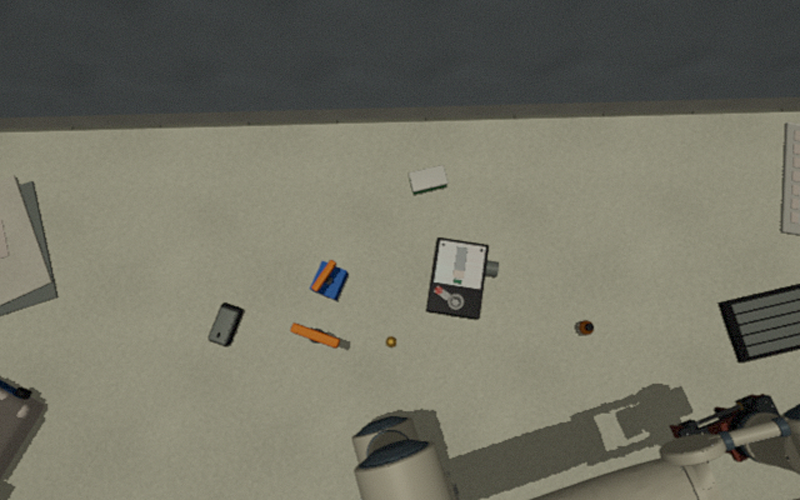

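View pics/scene.png

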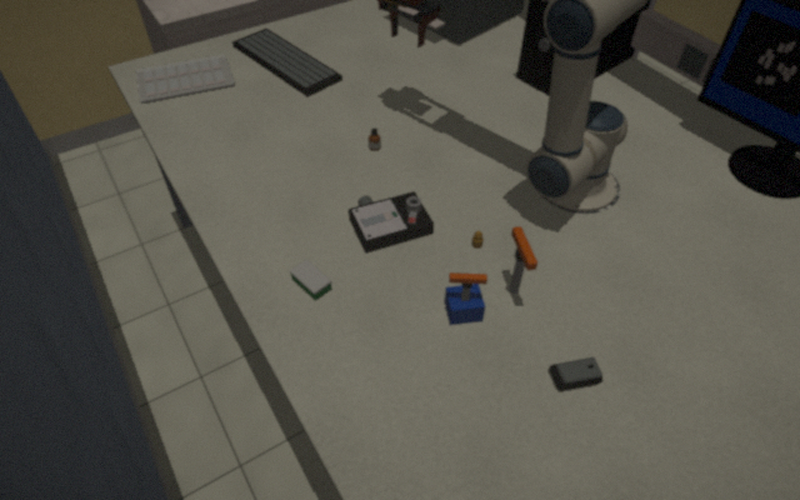

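Two T-handles are in view. One stands in the blue rack (top view about (323,276) of 800 px). The other is larger and free-standing, at (316,335). The smaller one, in the rack, fits the description. The stage is at (457,278), with its screw at about (456,301).

```bash
cat > m.py <<'E'
from h import *
t=np.load('top.npy',allow_pickle=True).item(); s=np.load('scene.npy',allow_pickle=True).item()
def blobs(c,lo,hi,amin=15):
    h=cv2.cvtColor(c['pixels'],cv2.COLOR_RGB2HSV); m=cv2.inRange(h,lo,hi)
    n,l,st,ce=cv2.connectedComponentsWithStats(m)
    out=[]
    for i in range(1,n):
        if st[i,4]>=amin:
            p=np.argwhere(l==i)[:,::-1].astype(np.float32); out.append((ce[i],st[i,4],cv2.minAreaRect(p)))
    return out
if __name__=='__main__':
    for n,c in (('top',t),('scene',s)):
        for nm,lo,hi in (('orange',(4,180,100),(14,255,255)),('blue',(105,150,60),(122,255,255)),('red',(0,150,60),(4,255,255)),('green',(50,80,30),(85,255,255))):
            for b in blobs(c,lo,hi,4): print(n,nm,b)
    a=[(onz(t,b[0],128)) for b in blobs(t,(4,180,100),(14,255,255),40)]; print(a)
    # bar direction ends
    for b in blobs(t,(4,180,100),(14,255,255),40):
        bx=cv2.boxPoints(b[2]); P=np.array([onz(t,q,128)[:2] for q in bx]); print(P.round(1).tolist())
    save(t,'tcrop.png',(220,170,420,300),4)
E
python3 m.py
```

```text
top orange (array([262.125, 214.675]), np.int32(40), ((262.1553955078125, 215.18243408203125), (4.649905681610107, 14.99594497680664), 35.53767776489258))
top orange (array([258.77777778, 223.44444444]), np.int32(9), ((258.84002685546875, 223.38002014160156), (1.0, 6.40000057220459), 36.869895935058594))
top orange (array([252.95833333, 227.45833333]), np.int32(24), ((254.11537170410156, 227.07691955566406), (4.714951515197754, 10.53930377960205), 33.690067291259766))
top orange (array([252.03205128, 268.13461538]), np.int32(156), ((251.66439819335938, 268.0616760253906), (39.20878601074219, 7.841756820678711), 20.556045532226562))
top blue (array([255.84848485, 215.51515152]), np.int32(33), ((254.8076934814453, 216.53842163085938), (2.4961509704589844, 16.641006469726562), 33.690067291259766))
top blue (array([267.08368201, 226.71548117]), np.int32(239), ((266.4000244140625, 225.2000274658203), (13.416407585144043, 24.149532318115234), 26.56505012512207))
top green (array([342.94285714, 151.4       ]), np.int32(35), ((343.5882568359375, 151.3529510498047), (1.4552137851715088, 25.70
[... 653 characters left out ...]
31.6  ]), np.int32(40), ((363.5, 231.5), (11.0, 3.0), 0.0))
scene blue (array([371.47619048, 242.64285714]), np.int32(210), ((372.5, 243.0), (27.0, 10.0), 0.0))
scene green (array([237.28571429, 224.85714286]), np.int32(7), ((237.25003051757812, 224.75003051757812), (5.656853675842285, 0.7071067094802856), 45.0))
scene green (array([255.1 , 233.58]), np.int32(50), ((254.148681640625, 233.6081085205078), (8.318004608154297, 19.235383987426758), 81.02737426757812))
[array([538.79188534, 174.98926157, 128.        ]), array([389.14686924, 202.76205433, 128.        ])]
[[524.1, 192.6], [558.7, 167.9], [550.6, 157.1], [516.1, 181.9]]
[[399.5, 258.9], [419.6, 251.5], [379.3, 148.9], [359.4, 156.6]]
```

View pics/tcrop.png

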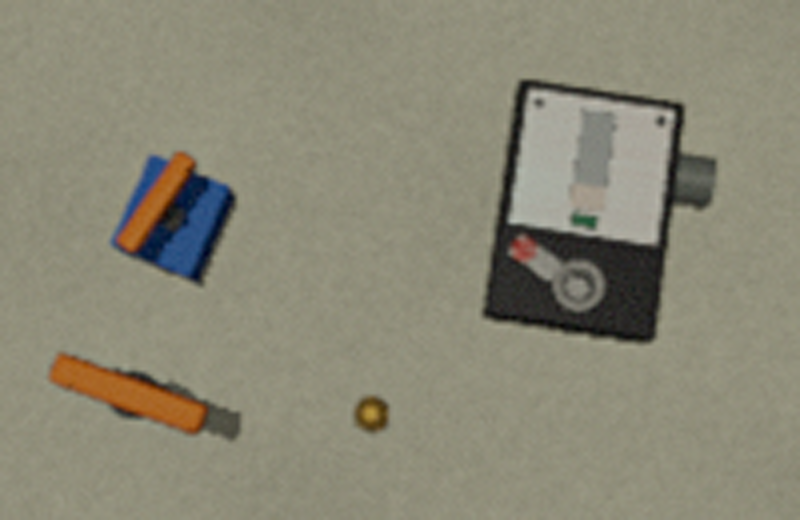

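```bash
python3 - <<'E'
from m import *
f=lambda x,y:(x/4+220-.4,y/4+170-.4)
print('bar top',onz(t,f(156,201),128), 'ends',onz(t,f(183,157),128),onz(t,f(126,246),128))
def tri(a,b):
    (o1,d1),(o2,d2)=a,b
    A=np.stack([d1,-d2],1); k=np.linalg.lstsq(A,o2-o1,rcond=None)[0]
    p,q=o1+d1*k[0],o2+d2*k[1]; return (p+q)/2,np.linalg.norm(p-q)
print('tri bar',tri(ray(t,f(156,201)),ray(s,(374.5,222.0))))
# rack top corners: (150,156),(233,190),(200,284),(112,242)
for q in ((150,156),(233,190),(112,242)): print('rack',onz(t,f(*q),55))
sc=onz(t,f(577,285),69.5); ce=onz(t,f(523,248),50.5); print('screw',sc,'red',ce,ce-sc)
for q in ((523,82),(683,104),(653,340),(487,316)): print('unit',onz(t,f(*q),40))
print('green',onz(t,f(584,220),40))
E
```

```text
bar top [524.17167138 184.97722302 128.        ] ends [555.38048679 165.81360944 128.        ] [492.60293807 206.07482249 128.        ]
tri bar (array([524.70548657, 186.07208005, 122.50182791]), np.float64(0.8019770245955345))
rack [569.65261446 200.54039745  55.        ]
rack [542.07669683 137.79765486  55.        ]
rack [504.91043342 228.79178037  55.        ]
screw [ 462.92619267 -116.48330562   69.5       ] red [493.41701129 -79.1375875   50.5       ] [ 30.49081862  37.34571813 -19.        ]
unit [622.98739643 -84.66844423  40.        ]
unit [ 602.58440589 -206.68645533   40.        ]
unit [ 423.24888969 -174.33450576   40.        ]
unit [444.08735149 -50.94090505  40.        ]
green [ 514.82075891 -126.83810054   40.        ]
```

```bash
cat > go.py <<'E'
# go.py x y z yawdeg n : split the move into n calls, print travel/turn of each
import sys
from h import *
from scipy.spatial.transform import Rotation as Ro, Slerp
x,y,z,w=map(float,sys.argv[1:5]); n=int(sys.argv[5])
s=robot.read_state(); p=np.array(s['ee_pos']); R=Ro.from_quat(s['eef_rot'])
c,q=np.cos(np.radians(w)),np.sin(np.radians(w))
T=Ro.from_matrix(np.array([[c,q,0],[q,-c,0],[0,0,-1.]]))
rv=(R.inv()*T).as_rotvec(); tgt=np.array([x,y,z]); X=R.as_matrix()[:,0]
print('at',p.round(1),'yaw',np.degrees(np.arctan2(X[1],X[0])).round(2),'t',round(s['t'],2),'F',s['wrist_force'].round(1),'w',round(s['grip_width'],1),'g',round(s['grasp_force'],1),'q6',round(s['joints'][5],2))
for i in range(n):
    Ri=R*Ro.from_rotvec(rv*i/n)
    d=Ri.inv().apply((tgt-p)/n)
    print('travel',(d/120).round(4).tolist(),'turn',(rv/n/.5).round(4).tolist())
E
python3 go.py 524 185 230 147.3 6
```

```text
at [ 198.8 -565.9  243.6] yaw 19.36 t 0.1 F [-0.4  0.6 -0.1] w 88.3 g 0.0 q6 -0.06
travel [0.7718, -0.8342, 0.0204] turn [-0.0003, -0.0007, -0.7443]
travel [1.0223, -0.4964, 0.02] turn [-0.0003, -0.0007, -0.7443]
travel [1.1329, -0.0907, 0.0196] turn [-0.0003, -0.0007, -0.7443]
travel [1.0883, 0.3275, 0.0193] turn [-0.0003, -0.0007, -0.7443]
travel [0.8947, 0.7008, 0.019] turn [-0.0003, -0.0007, -0.7443]
travel [0.5786, 0.9782, 0.0189] turn [-0.0003, -0.0007, -0.7443]
```

{"api": "step_arm", "payload": {
  "rows": [
    {"travel": [0.77, -0.83, 0.02], "turn": [0, 0, -0.744]},
    {"travel": [0.77, -0.83, 0.02], "turn": [0, 0, -0.744]},
    {"travel": [0.77, -0.83, 0.02], "turn": [0, 0, -0.744]},
    {"travel": [0.77, -0.83, 0.02], "turn": [0, 0, -0.744]}
  ],
  "jaw": -1
}}

```text
t: 0.43
ee_pos: [254.7, -437.6, 242.1]
eef_rot: [0.936, 0.352, 0.001, -0.001]
wrist_force: [-0.5, -0.3, 1.0]
grip_width: 87.8
grasp_force: 0.0
```

{"api": "step_arm", "payload": {
  "rows": [
    {"travel": [1, -0.5, 0.02], "turn": [0, 0, -0.744]},
    {"travel": [1, -0.5, 0.02], "turn": [0, 0, -0.744]},
    {"travel": [1, -0.5, 0.02], "turn": [0, 0, -0.744]},
    {"travel": [1, -0.5, 0.02], "turn": [0, 0, -0.744]}
  ]
}}

```text
t: 0.77
ee_pos: [306.4, -314.1, 240.1]
eef_rot: [0.855, 0.518, 0.001, -0.0]
wrist_force: [-0.1, 0.3, 0.5]
grip_width: 87.9
grasp_force: 0.0
```

{"api": "step_arm", "payload": {
  "rows": [
    {"travel": [1, -0.09, 0.02], "turn": [0, 0, -0.744]},
    {"travel": [1, -0.09, 0.02], "turn": [0, 0, -0.744]},
    {"travel": [1, -0.09, 0.02], "turn": [0, 0, -0.744]},
    {"travel": [1, -0.09, 0.02], "turn": [0, 0, -0.744]}
  ]
}}

```text
t: 1.1
ee_pos: [353.6, -202.7, 237.6]
eef_rot: [0.744, 0.668, 0.001, -0.0]
wrist_force: [0.1, -0.6, 0.3]
grip_width: 87.6
grasp_force: 0.0
```

```bash
python3 go.py 524 185 230 147.3 3
```

```text
at [ 353.6 -202.7  237.6] yaw 83.85 t 1.1 F [ 0.1 -0.6  0.3] w 87.6 g 0.0 q6 -0.5
travel [1.1213, 0.3551, 0.0234] turn [0.0014, -0.0006, -0.7383]
travel [0.9176, 0.7358, 0.0227] turn [0.0014, -0.0006, -0.7383]
travel [0.5903, 1.0173, 0.0219] turn [0.0014, -0.0006, -0.7383]
```

{"api": "step_arm", "payload": {
  "rows": [
    {"travel": [1, 0.35, 0.02], "turn": [0, 0, -0.738]},
    {"travel": [1, 0.35, 0.02], "turn": [0, 0, -0.738]},
    {"travel": [1, 0.35, 0.02], "turn": [0, 0, -0.738]},
    {"travel": [1, 0.35, 0.02], "turn": [0, 0, -0.738]}
  ]
}}

```text
t: 1.43
ee_pos: [409.4, -88.3, 234.6]
eef_rot: [0.609, 0.793, 0.001, -0.001]
wrist_force: [0.6, -1.0, -1.3]
grip_width: 87.8
grasp_force: 0.0
```

{"api": "step_arm", "payload": {
  "rows": [
    {"travel": [0.92, 0.73, 0.02], "turn": [0, 0, -0.738]},
    {"travel": [0.92, 0.73, 0.02], "turn": [0, 0, -0.738]},
    {"travel": [0.92, 0.73, 0.02], "turn": [0, 0, -0.738]},
    {"travel": [0.92, 0.73, 0.02], "turn": [0, 0, -0.738]}
  ]
}}

```text
t: 1.77
ee_pos: [466.2, 38.6, 231.9]
eef_rot: [0.455, 0.89, 0.0, -0.0]
wrist_force: [0.2, -0.6, 0.6]
grip_width: 87.7
grasp_force: 0.0
```

```bash
python3 go.py 524 185 230 147.3 1
```

```text
at [466.2  38.6 231.9] yaw 125.83 t 1.77 F [ 0.2 -0.6  0.6] w 87.7 g 0.0 q6 -0.62
travel [0.7073, 1.1046, 0.0165] turn [0.0007, -0.002, -0.7496]
```

{"api": "step_arm", "payload": {
  "rows": [
    {"travel": [0.7, 1, 0.02], "turn": [0, 0, -0.75]},
    {"travel": [0.7, 1, 0.02], "turn": [0, 0, -0.75]},
    {"travel": [0.7, 1, 0.02], "turn": [0, 0, -0.75]},
    {"travel": [0.7, 1, 0.02], "turn": [0, 0, -0.75]},
    {"travel": [0.7, 1, 0.02], "turn": [0, 0, -0.75]},
    {"travel": [0.7, 1, 0.02], "turn": [0, 0, -0.75]},
    {"travel": [0.7, 1, 0.02], "turn": [0, 0, -0.75]}
  ]
}}

```text
t: 2.35
ee_pos: [513.9, 172.8, 229.9]
eef_rot: [0.285, 0.959, -0.001, -0.0]
wrist_force: [-1.3, 0.4, -0.6]
grip_width: 88.1
grasp_force: 0.0
```

```bash
python3 go.py 524 185 230 147.3 1; python3 - <<'E'
from h import *
from m import blobs
w=cam('wrist'); np.save('wrist.npy',w,allow_pickle=True); save(w,'w1.png',None,1.25)
print('proj bar',proj(w,(524,185,128)))
for b in blobs(w,(4,150,80),(14,255,255),60):
    print(b); bx=cv2.boxPoints(b[2]); P=np.array([onz(w,q,128)[:2] for q in bx]); print(P.round(1).tolist(),P.mean(0))
E
```

```text
at [513.9 172.8 229.9] yaw 146.88 t 2.35 F [-1.3  0.4 -0.6] w 88.1 g 0.0 q6 -0.73
travel [-0.0148, 0.1309, -0.0008] turn [-0.0023, 0.0002, -0.0148]
proj bar [339.74027228 213.80995053]
(array([254.11517028,  58.76388029]), np.int32(4845), ((253.25155639648438, 59.204315185546875), (34.265743255615234, 154.4810791015625), 75.01243591308594))
[[340.6, 141.7], [387.5, 257.7], [414.1, 248.5], [369.4, 132.6]] [377.91449456 195.1388387 ]
(array([337.37310721, 207.37855845]), np.int32(1651), ((337.69384765625, 208.49012756347656), (19.022363662719727, 91.404052734375), 1.8476102352142334))
[[548.9, 156.2], [483.6, 201.0], [492.2, 213.4], [558.5, 169.7]] [520.80113163 185.08818234]
```

View pics/w1.png

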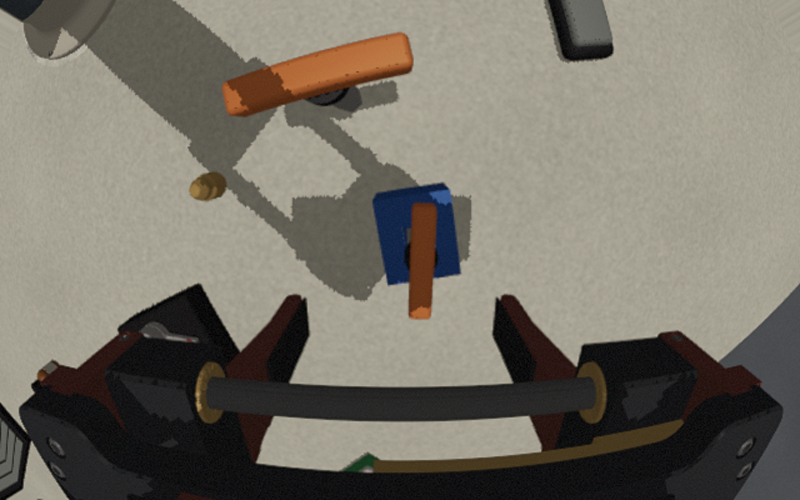

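The bar sits at about (422,260) of 800 in the wrist view, upright in the rack and with nothing near the fingers. The wrist measurement agrees with the top view to 3 mm, so I'm aligning and going down.

```bash
python3 go.py 522.5 185 180 146.3 1; python3 go.py 522.5 185 133 146.3 1
```

```text
at [513.8 172.6 230.2] yaw 146.87 t 2.4 F [ 0.4 -0.1 -0.5] w 87.8 g 0.0 q6 -0.73
travel [-0.004, 0.126, 0.4185] turn [-0.0012, 0.0008, 0.0198]
at [513.8 172.6 230.2] yaw 146.87 t 2.4 F [ 0.4 -0.1 -0.5] w 87.8 g 0.0 q6 -0.73
travel [-0.0038, 0.1262, 0.8101] turn [-0.0012, 0.0008, 0.0198]
```

{"api": "step_arm", "payload": {
  "rows": [
    {"travel": [0, 0.126, 0.1], "turn": [0, 0, 0.02]},
    {"travel": [0, 0.126, 0.25], "turn": [0, 0, 0.02]},
    {"travel": [0, 0.126, 0.4], "turn": [0, 0, 0.02]},
    {"travel": [0, 0.126, 0.55], "turn": [0, 0, 0.02]},
    {"travel": [0, 0.126, 0.7], "turn": [0, 0, 0.02]},
    {"travel": [0, 0.126, 0.81], "turn": [0, 0, 0.02]},
    {"travel": [0, 0.126, 0.81], "turn": [0, 0, 0.02]},
    {"travel": [0, 0.126, 0.81], "turn": [0, 0, 0.02]}
  ]
}}

```text
t: 3.07
ee_pos: [521.6, 186.0, 132.9]
eef_rot: [0.289, 0.957, -0.0, -0.0]
wrist_force: [-0.4, 0.2, -0.4]
grip_width: 88.0
grasp_force: 0.0
```

{"api": "step_arm", "payload": {
  "rows": [
    {"travel": [0, 0, 0], "turn": [0, 0, 0]},
    {"travel": [0, 0, 0], "turn": [0, 0, 0]},
    {"travel": [0, 0, 0], "turn": [0, 0, 0]},
    {"travel": [0, 0, 0], "turn": [0, 0, 0]},
    {"travel": [0, 0, 0], "turn": [0, 0, 0]},
    {"travel": [0, 0, 0], "turn": [0, 0, 0]},
    {"travel": [0, 0, 0], "turn": [0, 0, 0]},
    {"travel": [0, 0, 0], "turn": [0, 0, 0]}
  ],
  "jaw": 1,
  "squeeze": 45
}}

```text
t: 3.73
ee_pos: [521.7, 187.1, 133.0]
eef_rot: [0.288, 0.958, -0.0, -0.0]
wrist_force: [0.2, -0.6, -0.1]
grip_width: 37.8
grasp_force: 0.0
```

```bash
python3 go.py 522.5 185 253 146.3 1
```

```text
at [521.7 187.1 133. ] yaw 146.5 t 3.73 F [ 0.2 -0.6 -0.1] w 37.8 g 0.0 q6 -0.7
travel [-0.0152, -0.0113, -0.9998] turn [-0.0001, -0.0001, 0.007]
```

{"api": "step_arm", "payload": {
  "rows": [
    {"travel": [0, 0, 0], "turn": [0, 0, 0]},
    {"travel": [0, 0, 0], "turn": [0, 0, 0]},
    {"travel": [0, 0, 0], "turn": [0, 0, 0]},
    {"travel": [0, 0, 0], "turn": [0, 0, 0]},
    {"travel": [0, 0, 0], "turn": [0, 0, 0]},
    {"travel": [0, 0, 0], "turn": [0, 0, 0]}
  ]
}}

```text
t: 4.23
ee_pos: [521.6, 186.9, 133.0]
eef_rot: [0.288, 0.958, -0.0, -0.0]
wrist_force: [-0.9, -0.7, 0.7]
grip_width: 15.5
grasp_force: 44.9
```

```bash
python3 go.py 522.5 185 253 146.3 1
```

```text
at [521.6 186.9 133. ] yaw 146.49 t 4.23 F [-0.9 -0.7  0.7] w 15.5 g 44.9 q6 -0.7
travel [-0.0148, -0.0098, -1.0002] turn [-0.0009, -0.0003, 0.0065]
```

{"api": "step_arm", "payload": {
  "rows": [
    {"travel": [0, 0, -0.1], "turn": [0, 0, 0]},
    {"travel": [0, 0, -0.25], "turn": [0, 0, 0]},
    {"travel": [0, 0, -0.45], "turn": [0, 0, 0]},
    {"travel": [0, 0, -0.65], "turn": [0, 0, 0]},
    {"travel": [0, 0, -0.85], "turn": [0, 0, 0]},
    {"travel": [0, 0, -1], "turn": [0, 0, 0]},
    {"travel": [0, 0, -1], "turn": [0, 0, 0]}
  ]
}}

```text
t: 4.82
ee_pos: [522.8, 187.5, 258.3]
eef_rot: [0.288, 0.958, 0.002, 0.003]
wrist_force: [0.9, -0.3, -3.0]
grip_width: 15.8
grasp_force: 44.8
```

```bash
python3 go.py 463 -117 253 170.8 3
```

```text
at [522.8 187.5 258.3] yaw 146.5 t 4.82 F [ 0.9 -0.3 -3. ] w 15.8 g 44.8 q6 -0.7
travel [-0.3283, -0.797, 0.0116] turn [0.0032, 0.0038, -0.2827]
travel [-0.2128, -0.8353, 0.0123] turn [0.0032, 0.0038, -0.2827]
travel [-0.093, -0.857, 0.0134] turn [0.0032, 0.0038, -0.2827]
```

{"api": "step_arm", "payload": {
  "rows": [
    {"travel": [-0.07, -0.16, 0], "turn": [0, 0, -0.06]},
    {"travel": [-0.16, -0.4, 0], "turn": [0, 0, -0.14]},
    {"travel": [-0.25, -0.6, 0], "turn": [0, 0, -0.21]},
    {"travel": [-0.33, -0.8, 0], "turn": [0, 0, -0.283]}
  ]
}}

```text
t: 5.15
ee_pos: [501.1, 84.2, 251.3]
eef_rot: [0.219, 0.976, -0.0, -0.001]
wrist_force: [0.6, 0.5, -3.6]
grip_width: 15.2
grasp_force: 44.9
```

{"api": "step_arm", "payload": {
  "rows": [
    {"travel": [-0.05, -0.21, 0], "turn": [0, 0, -0.07]},
    {"travel": [-0.1, -0.42, 0], "turn": [0, 0, -0.14]},
    {"travel": [-0.16, -0.63, 0], "turn": [0, 0, -0.21]},
    {"travel": [-0.213, -0.835, 0], "turn": [0, 0, -0.283]}
  ]
}}

```text
t: 5.48
ee_pos: [481.1, -17.4, 251.4]
eef_rot: [0.149, 0.989, -0.0, -0.001]
wrist_force: [0.4, 1.0, -3.2]
grip_width: 15.4
grasp_force: 44.9
```

{"api": "step_arm", "payload": {
  "rows": [
    {"travel": [-0.02, -0.2, 0], "turn": [0, 0, -0.07]},
    {"travel": [-0.05, -0.4, 0], "turn": [0, 0, -0.14]},
    {"travel": [-0.07, -0.55, 0], "turn": [0, 0, -0.21]},
    {"travel": [-0.09, -0.7, 0], "turn": [0, 0, -0.283]},
    {"travel": [-0.09, -0.8, 0], "turn": [0, 0, -0.283]},
    {"travel": [-0.09, -0.857, 0], "turn": [0, 0, -0.283]},
    {"travel": [-0.09, -0.857, 0], "turn": [0, 0, -0.283]},
    {"travel": [-0.09, -0.857, 0], "turn": [0, 0, -0.283]},
    {"travel": [-0.09, -0.857, 0], "turn": [0, 0, -0.283]}
  ]
}}

```text
t: 6.23
ee_pos: [461.7, -117.0, 252.6]
eef_rot: [0.08, 0.997, 0.0, -0.0]
wrist_force: [0.9, 0.2, -3.4]
grip_width: 15.3
grasp_force: 44.9
```

```bash
python3 go.py 463 -117 253 170.8 1; python3 - <<'E'
from h import *
w=cam('wrist'); s=cam('scene'); t=cam('top')
for n,c in (('w2',w),('s2',s),('t2',t)): np.save(n+'.npy',c,allow_pickle=True)
a=cv2.resize(s['pixels'][90:240,220:420,::-1],None,fx=3,fy=3,interpolation=cv2.INTER_CUBIC)
save(w,'w2.png',None,1.25); cv2.imwrite('pics/s2.png',a)
print(proj(w,(463,-117,69.5)),proj(s,(463,-117,69.5)))
E
```

```text
at [ 461.7 -117.   252.6] yaw 170.85 t 6.23 F [ 0.9  0.2 -3.4] w 15.3 g 44.9 q6 -1.73
travel [-0.0106, 0.0017, -0.0031] turn [0.0013, -0.001, 0.0017]
[320.37428453 189.32215567] [330.94872688 160.7620139 ]
```

View pics/w2.png

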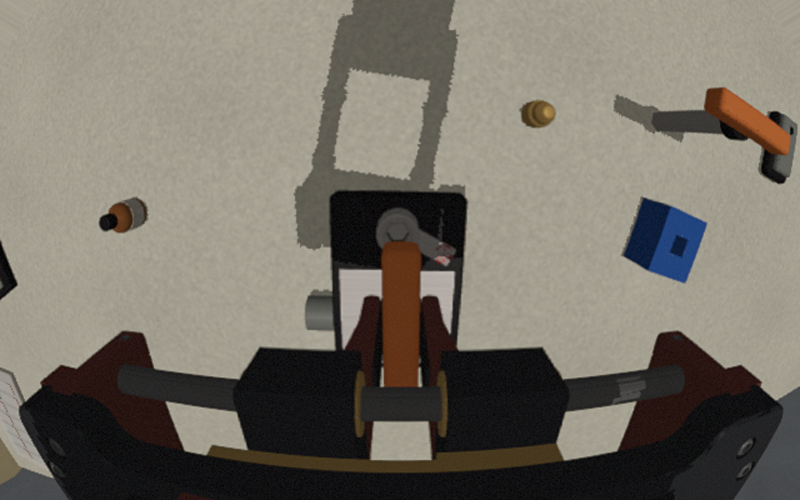

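View pics/s2.png

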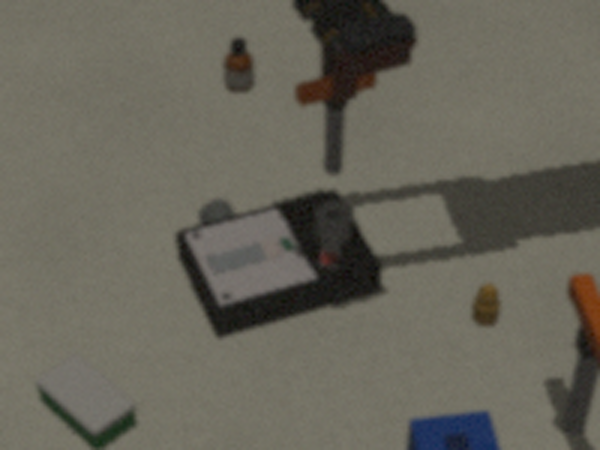

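```bash
python3 - <<'E'
from h import *
w=np.load('w2.npy',allow_pickle=True).item()
print('cam',-w['R'].T@w['t'])
im=w['pixels'][:,:,::-1]; 
big=cv2.resize(im[150:220,280:380],None,fx=8,fy=8,interpolation=cv2.INTER_CUBIC)
big=cv2.convertScaleAbs(big,alpha=2.2); cv2.imwrite('pics/w2c.png',big)
h=cv2.cvtColor(w['pixels'],cv2.COLOR_RGB2HSV); m=cv2.inRange(h,(4,150,60),(14,255,255)); m[:190]=0
for y in (198,205,215,230,250): 
    xs=np.flatnonzero(m[y,300:345])+300; print(y,xs.min(),xs.max())
E
```

```text
cam [ 383.15976588 -104.28282463  392.33941306]
198 306 334
205 305 336
215 306 336
230 306 334
250 306 335
```

View pics/w2c.png

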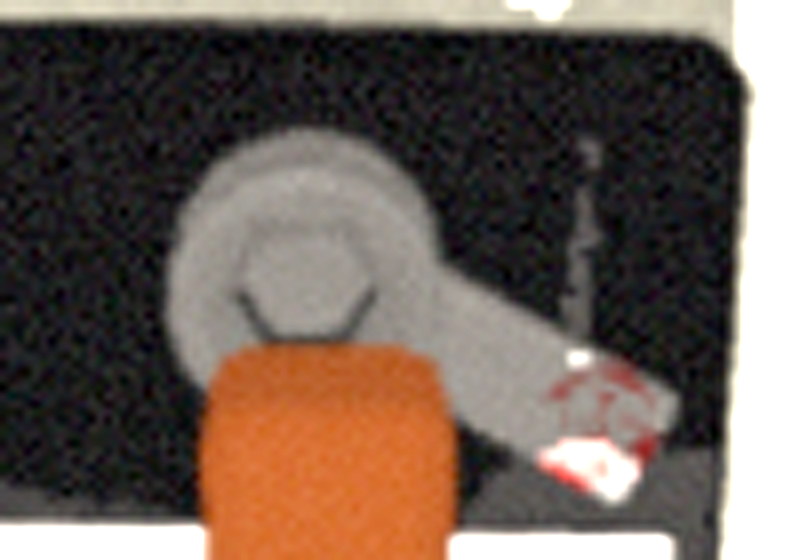

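```bash
python3 - <<'E'
from h import *
w=np.load('w2.npy',allow_pickle=True).item()
f=lambda x,y:((x+.5)/8+280-.5,(y+.5)/8+150-.5)
hx=onz(w,f(306,286),64.5); print('hex',hx,'headL/R',onz(w,f(165,295),69.5),onz(w,f(435,285),69.5))
e=onz(w,f(608,425),50.5)-hx; print('arm',e,np.hypot(*e[:2]),np.degrees(np.arctan2(e[1],e[0])))
a=onz(w,f(268,338),64.5)-onz(w,f(348,338),64.5); print('flat dir',np.degrees(np.arctan2(a[1],a[0])))
a=onz(w,f(237,290),64.5)-onz(w,f(375,290),64.5); print('corner dir',np.degrees(np.arctan2(a[1],a[0])),np.hypot(*a[:2]))
E=onz(w,(320,193),247.6); print('bar end top',E)
for y in(205,230): print(onz(w,(305.5,y),247.6),onz(w,(335.5,y),247.6))
# scene shaft: crop x3 offset 220,90 ; tip at (333,172)
s=np.load('s2.npy',allow_pickle=True).item()
for p in ((461.7,-117,129.6),(461.7,-117,238.6-18)): print('scene pred tip',(proj(s,p)-[220,90])*3)
E
```

```text
hex [ 459.35455033 -119.23314628   64.5       ] headL/R [ 456.38633378 -137.87686291   69.5       ] [ 460.78689418 -101.92912229   69.5       ]
arm [ 30.45996356  39.14269791 -14.        ] 49.597985648737414 52.11075211425308
flat dir -99.14802185520959
corner dir -99.15503669362458 18.767561990500027
bar end top [ 420.73494185 -110.45365956  247.6       ]
[ 425.59352642 -118.4177244   247.6       ] [ 427.92318165 -103.93471929  247.6       ]
[ 438.52728778 -120.69859919  247.6       ] [ 440.92162016 -105.81877737  247.6       ]
scene pred tip [335.19870893 168.62650543]
scene pred tip [337.34332276  97.8309751 ]
```

The wrist close-up shows the hex socket at crop (306,286) and its flats square to the bar. The yaw is therefore right, and the wrist and top views agree to about 3 mm, within the flare. I'm descending in stages.

```bash
python3 go.py 460.6 -118.6 196 170.8 1
```

```text
at [ 461.8 -117.   252.9] yaw 170.88 t 6.38 F [ 0.9  0.7 -3.7] w 15.4 g 44.9 q6 -1.73
travel [0.0078, -0.0148, 0.4745] turn [0.0004, -0.0002, 0.0028]
```

{"api": "step_arm", "payload": {
  "rows": [
    {"travel": [0.008, -0.015, 0.1], "turn": [0, 0, 0]},
    {"travel": [0.008, -0.015, 0.2], "turn": [0, 0, 0]},
    {"travel": [0.008, -0.015, 0.3], "turn": [0, 0, 0]},
    {"travel": [0.008, -0.015, 0.4], "turn": [0, 0, 0]},
    {"travel": [0.008, -0.015, 0.47], "turn": [0, 0, 0]},
    {"travel": [0.008, -0.015, 0.47], "turn": [0, 0, 0]},
    {"travel": [0.008, -0.015, 0.47], "turn": [0, 0, 0]}
  ]
}}

```text
t: 6.97
ee_pos: [460.1, -119.2, 195.9]
eef_rot: [0.08, 0.997, 0.0, -0.001]
wrist_force: [0.7, 0.4, -4.4]
grip_width: 15.2
grasp_force: 44.9
```

{"api": "step_arm", "payload": {
  "rows": [
    {"travel": [0, 0, 0.02], "turn": [0, 0, 0]},
    {"travel": [0, 0, 0.04], "turn": [0, 0, 0]},
    {"travel": [0, 0, 0.06], "turn": [0, 0, 0]},
    {"travel": [0, 0, 0.06], "turn": [0, 0, 0]}
  ]
}}

```text
t: 7.3
ee_pos: [460.3, -119.3, 189.2]
eef_rot: [0.08, 0.997, 0.0, -0.0]
wrist_force: [0.0, 0.8, -5.0]
grip_width: 15.2
grasp_force: 44.9
```

```bash
python3 go.py 460.6 -118.6 174.5 170.8 1; python3 - <<'E'
from h import *
s=cam('scene'); save(s,'s3.png',(280,100,400,190),6)
E
```

```text
at [ 460.3 -119.3  189.2] yaw 170.81 t 7.3 F [ 0.   0.8 -5. ] w 15.2 g 44.9 q6 -1.74
travel [-0.0012, 0.0063, 0.1223] turn [0.0001, -0.0005, 0.0005]
```

View pics/s3.png

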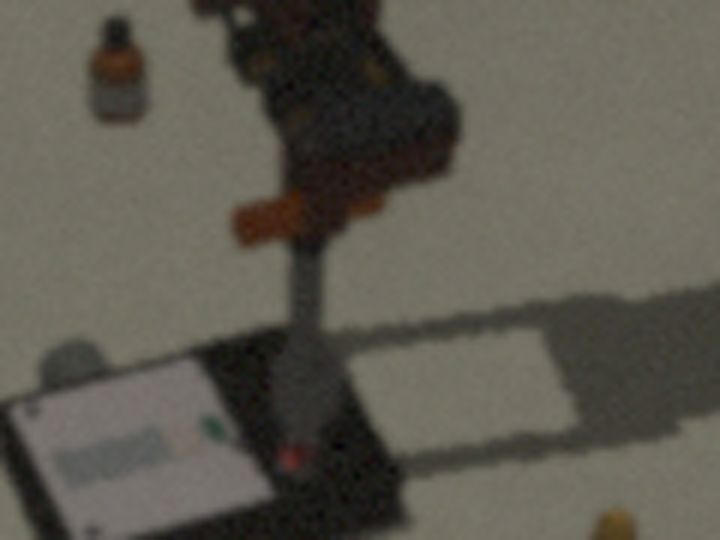

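The shaft meets the round head at about (305,340) in the crop, with no side force. I'm going on down slowly.

{"api": "step_arm", "payload": {
  "rows": [
    {"travel": [0, 0, 0.015], "turn": [0, 0, 0]},
    {"travel": [0, 0, 0.03], "turn": [0, 0, 0]},
    {"travel": [0, 0, 0.045], "turn": [0, 0, 0]},
    {"travel": [0, 0, 0.045], "turn": [0, 0, 0]}
  ]
}}

```text
t: 7.68
ee_pos: [460.2, -119.2, 185.0]
eef_rot: [0.08, 0.997, 0.0, 0.0]
wrist_force: [-4.3, 0.9, 2.6]
grip_width: 15.9
grasp_force: 44.9
```

{"api": "step_arm", "payload": {
  "rows": [
    {"travel": [0, 0, 0.015], "turn": [0, 0, 0]},
    {"travel": [0, 0, 0.03], "turn": [0, 0, 0]},
    {"travel": [0, 0, 0.03], "turn": [0, 0, 0]}
  ]
}}

```text
t: 7.93
ee_pos: [459.9, -119.1, 179.2]
eef_rot: [0.08, 0.997, 0.0, -0.001]
wrist_force: [-3.5, 1.9, -3.2]
grip_width: 15.8
grasp_force: 44.9
```

```bash
python3 go.py 460.6 -118.6 174.5 170.8 1; python3 -c "
from h import *
print(robot.read_state()['wrist_torque'])"
```

```text
at [ 459.9 -119.1  179.2] yaw 170.82 t 7.93 F [-3.5  1.9 -3.2] w 15.8 g 44.9 q6 -1.74
travel [-0.0051, 0.005, 0.0392] turn [0.001, -0.0041, 0.0008]
[0.41954172 0.50192966 0.04772719]
```

{"api": "step_arm", "payload": {
  "rows": [
    {"travel": [0, 0, 0.015], "turn": [0, 0, 0]},
    {"travel": [0, 0, 0.03], "turn": [0, 0, 0]},
    {"travel": [0, 0, 0.04], "turn": [0, 0, 0]},
    {"travel": [0, 0, 0.04], "turn": [0, 0, 0]}
  ]
}}

```text
t: 8.27
ee_pos: [460.1, -119.2, 174.9]
eef_rot: [0.08, 0.997, 0.0, -0.001]
wrist_force: [-3.2, 1.8, -3.2]
grip_width: 15.8
grasp_force: 44.9
```

```bash
python3 go.py 460.6 -118.6 174.5 170.8 1
```

```text
at [ 460.1 -119.2  174.9] yaw 170.82 t 8.27 F [-3.2  1.8 -3.2] w 15.8 g 44.9 q6 -1.74
travel [-0.0036, 0.0054, 0.0037] turn [0.0006, -0.0027, 0.0007]
```

Nearly home. I'll press on a little until it touches bottom.

{"api": "step_arm", "payload": {
  "rows": [
    {"travel": [0, 0, 0.01], "turn": [0, 0, 0]},
    {"travel": [0, 0, 0.02], "turn": [0, 0, 0]},
    {"travel": [0, 0, 0.02], "turn": [0, 0, 0]}
  ]
}}

```text
t: 8.52
ee_pos: [460.5, -119.5, 174.5]
eef_rot: [0.08, 0.997, -0.0, 0.001]
wrist_force: [-5.2, 1.9, 3.9]
grip_width: 16.0
grasp_force: 45.0
```

```bash
python3 go.py 460.6 -118.6 174.5 170.8 1
```

```text
at [ 460.5 -119.5  174.5] yaw 170.81 t 8.52 F [-5.2  1.9  3.9] w 16.0 g 45.0 q6 -1.74
travel [0.0006, 0.0073, 0.0002] turn [-0.0009, 0.0029, 0.0005]
```

Seated: the TCP stands at the expected 174.5 mm and the bottom pushes back. I'm turning clockwise, which is + about tool z.

{"api": "step_arm", "payload": {
  "rows": [
    {"travel": [0.004, 0, 0], "turn": [0, 0, 0]},
    {"travel": [0.006, 0, 0], "turn": [0, 0, 0]},
    {"travel": [0.006, 0, 0], "turn": [0, 0, 0.1]},
    {"travel": [0.006, 0, 0], "turn": [0, 0, 0.2]},
    {"travel": [0.006, 0, 0], "turn": [0, 0, 0.3]},
    {"travel": [0.006, 0, 0], "turn": [0, 0, 0.4]},
    {"travel": [0.006, 0, 0], "turn": [0, 0, 0.5]},
    {"travel": [0.006, 0, 0], "turn": [0, 0, 0.6]},
    {"travel": [0.006, 0, 0], "turn": [0, 0, 0.7]},
    {"travel": [0.006, 0, 0], "turn": [0, 0, 0.7]}
  ]
}}

```text
t: 9.35
ee_pos: [460.2, -118.9, 174.5]
eef_rot: [0.253, 0.967, 0.001, 0.001]
wrist_force: [-3.0, 2.8, 5.1]
grip_width: 15.7
grasp_force: 45.0
```

```bash
python3 go.py 459.8 -119.5 174.5 109.3 1;python3 -c "
from h import *
print(robot.read_state()['wrist_torque'])"
```

```text
at [ 460.2 -118.9  174.5] yaw 150.64 t 9.35 F [-3.   2.8  5.1] w 15.7 g 45.0 q6 -1.38
travel [0.0006, -0.0064, -0.0002] turn [0.0043, 0.0025, 1.443]
[0.96059962 0.8257603  0.03855168]
```

{"api": "step_arm", "payload": {
  "rows": [
    {"travel": [0, 0, 0], "turn": [0, 0, 0.1]},
    {"travel": [0, 0, 0], "turn": [0, 0, 0.2]},
    {"travel": [0, 0, 0], "turn": [0, 0, 0.3]},
    {"travel": [0, 0, 0], "turn": [0, 0, 0.4]},
    {"travel": [0, 0, 0], "turn": [0, 0, 0.5]},
    {"travel": [0, 0, 0], "turn": [0, 0, 0.6]},
    {"travel": [0, 0, 0], "turn": [0, 0, 0.7]},
    {"travel": [0, 0, 0], "turn": [0, 0, 0.8]},
    {"travel": [0, 0, 0], "turn": [0, 0, 0.9]},
    {"travel": [0, 0, 0], "turn": [0, 0, 0.9]}
  ]
}}

```text
t: 10.18
ee_pos: [460.6, -118.6, 174.5]
eef_rot: [0.462, 0.887, 0.001, 0.001]
wrist_force: [-1.5, 5.0, 5.0]
grip_width: 16.1
grasp_force: 45.0
```

```bash
python3 go.py 459.8 -119.5 174.5 109.3 1;python3 -c "
from h import *
print(robot.read_state()['wrist_torque'])"
```

```text
at [ 460.6 -118.6  174.5] yaw 124.93 t 10.18 F [-1.5  5.   5. ] w 16.1 g 45.0 q6 -0.93
travel [-0.0022, -0.0101, -0.0003] turn [0.007, 0.0014, 0.5455]
[1.25773479 0.38824373 0.09544929]
```

{"api": "step_arm", "payload": {
  "rows": [
    {"travel": [0, 0, 0], "turn": [0, 0, 0.1]},
    {"travel": [0, 0, 0], "turn": [0, 0, 0.2]},
    {"travel": [0, 0, 0], "turn": [0, 0, 0.3]},
    {"travel": [0, 0, 0], "turn": [0, 0, 0.4]},
    {"travel": [0, 0, 0], "turn": [0, 0, 0.5]},
    {"travel": [0, 0, 0], "turn": [0, 0, 0.55]},
    {"travel": [0, 0, 0], "turn": [0, 0, 0.6]},
    {"travel": [0, 0, 0], "turn": [0, 0, 0.6]}
  ]
}}

```text
t: 10.85
ee_pos: [461.0, -118.5, 174.5]
eef_rot: [0.589, 0.808, 0.002, 0.001]
wrist_force: [-0.0, 5.1, 3.6]
grip_width: 15.7
grasp_force: 45.0
```

```bash
python3 go.py 459.8 -119.5 174.5 109.3 1;python3 - <<'E'
from h import *
print(robot.read_state()['wrist_torque'])
w=cam('wrist'); np.save('w3.npy',w,allow_pickle=True)
cv2.imwrite('pics/w3.png',cv2.convertScaleAbs(cv2.resize(w['pixels'][120:300,200:440,::-1],None,fx=3,fy=3,interpolation=cv2.INTER_CUBIC),alpha=2))
E
```

```text
at [ 461.  -118.5  174.5] yaw 107.84 t 10.85 F [-0.   5.1  3.6] w 15.7 g 45.0 q6 -0.64
travel [-0.0048, -0.0118, -0.0003] turn [0.0089, 0.0007, -0.0508]
[1.29885712 0.09084715 0.04294823]
```

View pics/w3.png

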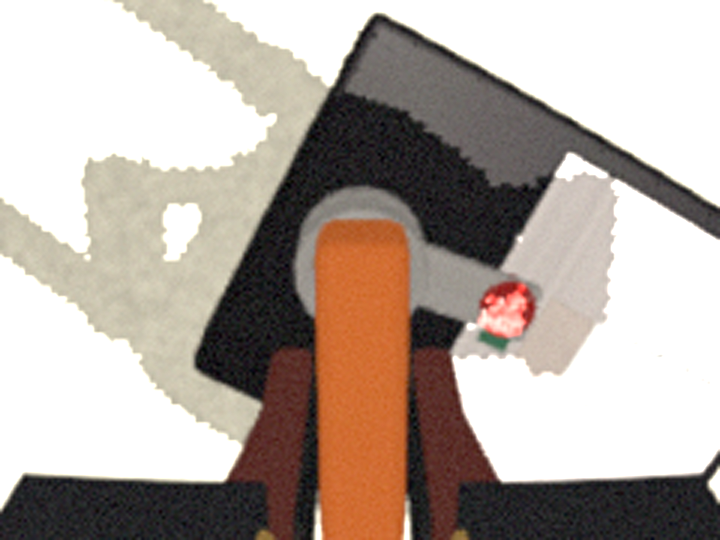

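The red end at (507,310) is still short of the green mark at (492,342), and the torque is low, so I'm turning further.

{"api": "step_arm", "payload": {
  "rows": [
    {"travel": [0, 0, 0], "turn": [0, 0, 0.06]},
    {"travel": [0, 0, 0], "turn": [0, 0, 0.12]},
    {"travel": [0, 0, 0], "turn": [0, 0, 0.18]},
    {"travel": [0, 0, 0], "turn": [0, 0, 0.24]},
    {"travel": [0, 0, 0], "turn": [0, 0, 0.3]},
    {"travel": [0, 0, 0], "turn": [0, 0, 0.3]}
  ]
}}

```text
t: 11.4
ee_pos: [461.2, -118.5, 174.5]
eef_rot: [0.648, 0.762, 0.002, 0.001]
wrist_force: [-0.7, 4.9, 3.8]
grip_width: 15.7
grasp_force: 45.0
```

```bash
python3 go.py 459.8 -119.5 174.5 109.3 1;python3 - <<'E'
from h import *
print(robot.read_state()['wrist_torque'])
w=cam('wrist'); np.save('w4.npy',w,allow_pickle=True)
def red(w):
    h=cv2.cvtColor(w['pixels'],cv2.COLOR_RGB2HSV); m=cv2.inRange(h,(0,130,50),(3,255,255))|cv2.inRange(h,(172,130,50),(180,255,255))
    m[:200 and 150]=0; m[260:]=0; m[:,:340]=0; m[:,420:]=0
    y,x=np.nonzero(m); return x.mean(),y.mean(),len(x)
for n in ('w3','w4'):
    c=np.load(n+'.npy',allow_pickle=True).item(); r=red(c); P=onz(c,r[:2],50.5); d=P-[459.9,-118.7,0]; print(r,P,np.hypot(*d[:2]),np.degrees(np.arctan2(d[1],d[0])))
E
```

```text
at [ 461.2 -118.5  174.5] yaw 99.25 t 11.4 F [-0.7  4.9  3.8] w 15.7 g 45.0 q6 -0.49
travel [-0.0066, -0.0125, -0.0001] turn [0.01, 0.0002, -0.3509]
[ 1.31738466 -0.08584146  0.12708777]
(np.float64(369.4311377245509), np.float64(220.67065868263472), 167) [ 508.69227695 -120.20251079   50.5       ] 48.815405649724916 -1.7638105127682315
(np.float64(369.3595041322314), np.float64(221.2396694214876), 242) [ 508.12553112 -127.85832022   50.5       ] 49.08743913381246 -10.752771723601963
```

The arm now points at -10.8° against -10.7° for the unit's axis. One more small push should confirm the stop.

{"api": "step_arm", "payload": {
  "rows": [
    {"travel": [0, 0, 0], "turn": [0, 0, 0.05]},
    {"travel": [0, 0, 0], "turn": [0, 0, 0.1]},
    {"travel": [0, 0, 0], "turn": [0, 0, 0.1]},
    {"travel": [0, 0, 0], "turn": [0, 0, 0.1]}
  ]
}}

```text
t: 11.78
ee_pos: [461.0, -118.8, 174.5]
eef_rot: [0.666, 0.746, 0.002, 0.001]
wrist_force: [1.4, 5.7, 5.1]
grip_width: 15.7
grasp_force: 45.0
```

```bash
python3 go.py 459.8 -119.5 174.5 99.25 1;python3 - <<'E'
from h import *
print(robot.read_state()['wrist_torque'])
c=cam('wrist')
h=cv2.cvtColor(c['pixels'],cv2.COLOR_RGB2HSV); m=cv2.inRange(h,(0,130,50),(3,255,255))|cv2.inRange(h,(172,130,50),(180,255,255))
m[:150]=0; m[260:]=0; m[:,:340]=0; m[:,420:]=0
y,x=np.nonzero(m); P=onz(c,(x.mean(),y.mean()),50.5); d=P-[459.9,-118.7,0]; print(P,np.degrees(np.arctan2(d[1],d[0])))
E
```

```text
at [ 461.  -118.8  174.5] yaw 96.48 t 11.78 F [1.4 5.7 5.1] w 15.7 g 45.0 q6 -0.44
travel [-0.0049, -0.0107, -0.0002] turn [0.0088, 0.0003, -0.0968]
[ 1.35958711 -0.45971813  0.26240338]
[ 508.55490712 -128.30069742   50.5       ] -11.162335833964308
```

At the stop: the key went 2.8° further but the arm only 0.4°, and the torque rose to 0.26 N m. I'm relaxing the turn, releasing and backing straight up.

{"api": "step_arm", "payload": {
  "rows": [
    {"travel": [0.006, 0, -0.01], "turn": [0, 0, -0.05]},
    {"travel": [0.006, 0, -0.01], "turn": [0, 0, -0.08]},
    {"travel": [0.006, 0, -0.01], "turn": [0, 0, -0.08]}
  ],
  "squeeze": 10
}}

```text
t: 12.08
ee_pos: [460.2, -119.1, 174.6]
eef_rot: [0.651, 0.759, 0.0, 0.001]
wrist_force: [2.7, 1.3, 0.7]
grip_width: 15.9
grasp_force: 10.0
```

{"api": "step_arm", "payload": {
  "rows": [
    {"travel": [0, 0, 0], "turn": [0, 0, 0]},
    {"travel": [0, 0, 0], "turn": [0, 0, 0]},
    {"travel": [0, 0, 0], "turn": [0, 0, 0]},
    {"travel": [0, 0, 0], "turn": [0, 0, 0]},
    {"travel": [0, 0, 0], "turn": [0, 0, 0]},
    {"travel": [0, 0, 0], "turn": [0, 0, 0]},
    {"travel": [0, 0, 0], "turn": [0, 0, 0]},
    {"travel": [0, 0, 0], "turn": [0, 0, 0]}
  ],
  "jaw": -0.3
}}

```text
t: 12.75
ee_pos: [459.6, -118.5, 174.4]
eef_rot: [0.652, 0.758, -0.0, -0.0]
wrist_force: [0.1, 0.3, -0.0]
grip_width: 57.5
grasp_force: 0.0
```

{"api": "step_arm", "payload": {
  "rows": [
    {"travel": [0, 0, -0.1], "turn": [0, 0, 0]},
    {"travel": [0, 0, -0.3], "turn": [0, 0, 0]},
    {"travel": [0, 0, -0.5], "turn": [0, 0, 0]},
    {"travel": [0, 0, -0.7], "turn": [0, 0, 0]},
    {"travel": [0, 0, -0.7], "turn": [0, 0, 0]}
  ]
}}

```text
t: 13.17
ee_pos: [460.7, -118.9, 265.1]
eef_rot: [0.652, 0.758, 0.002, 0.004]
wrist_force: [-0.4, -0.9, 0.6]
grip_width: 57.1
grasp_force: 0.0
```

```bash
python3 go.py 459.8 -119.5 174.5 99.25 1;python3 - <<'E'
from h import *
s=cam('scene'); a=cv2.resize(s['pixels'][100:190,280:400,::-1],None,fx=4,fy=4,interpolation=cv2.INTER_CUBIC)
w=cam('wrist'); b=cv2.resize(w['pixels'][:,:,::-1],(576,360))
im=np.zeros((360,800,3),np.uint8); im[:,:480]=a; im[:200,480:]=cv2.resize(w['pixels'][:,:,::-1],(320,200),interpolation=cv2.INTER_AREA)
cv2.imwrite('pics/end.png',cv2.convertScaleAbs(im,alpha=1.5))
E
```

```text
at [ 460.7 -118.9  265.1] yaw 98.63 t 13.17 F [-0.4 -0.9  0.6] w 57.1 g 0.0 q6 -0.47
travel [-0.0007, -0.0145, 0.7547] turn [0.0159, 0.0083, -0.0218]
```

View pics/end.png

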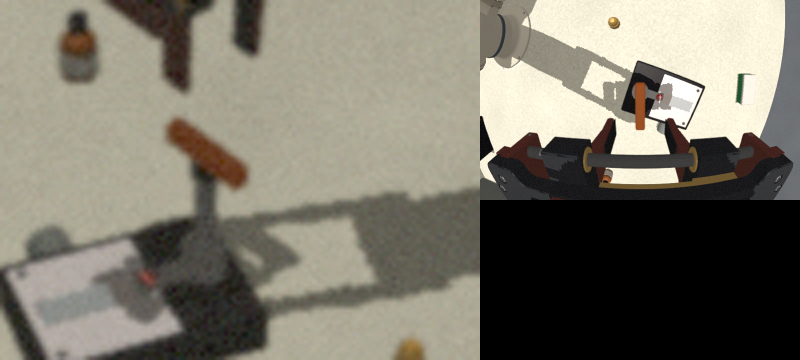

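The key stands upright and free in the screw, with its bar at about (205,150). The red end, at (147,278), covers the green mark, and the gripper is clear. I'm handing in.

```bash
python3 -c "
from h import *
print(order.sign_off())"
```

```text
the job is handed in; nothing more can be done
None
```

The job is handed in (verdict not shown): the smaller orange key was seated fully home, the screw was turned clockwise to its stop with the clamp arm over the green mark, and the key was left standing released in the screw.

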